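Stand the chopping boards in the sprung kitchen rack

ROBOT

A 7-joint arm with a two-finger parallel gripper is mounted at the origin on the work surface. World frame = base frame: x ahead of the robot, y to its left, z up, the work surface at z = 0. Lengths are in m, angles in rad, forces in N, time in s.
With the tool pointing down it reaches from about 0.425 to 0.95 m from the base axis. Payload 4.7 kg.
Tool frame: the origin (TCP) lies midway between the tips of the shut fingers; the grasp point (between the pads) lies ctrl.tcp_to_grasp behind it (ctrl.tcp_to_grasp is the distance from the TCP to the grasp point, in m); x points along the fingers, z is the direction in which the jaws open and shut, and the axes are right-handed (so a half turn about x gives the same grasp; the last joint's range is limited). The gripper opens to 87 mm and grips with 3 to 60 N. Pads are 19 mm wide; open, the fingers measure 117 mm over their backs; the gripper's body (75 mm by 190 mm) begins 51 mm behind the grasp point.
Start: joints at [-0.029, 0.469, -0.049, 1.532, 0.024, 1.141, -0.082], TCP at [0.675, 0, 0.223] pointing down, gripper open.
Joint ranges: [-2.59, 2.59], [-0.33, 1.99], [-1.39, 1.29], [0.1, 2.45], [-1.04, 4.18], [0.21, 1.99], [-2.66, 2.66]. Speed limits (rad/s): [2.57, 2.57, 3.14, 3.14, 3.14, 3.14, 3.14].

INTERFACE

Orientations are given as a rotation vector (axis times angle).
In Python, from cell import ctrl gives the robot as it stands. Calls block until the motion is done:
- ctrl.movep(position, orientation): joint-space move of the TCP to a pose.
- ctrl.move_l(position, attitude=None, vel=0.15): straight line of the TCP; attitude=None keeps the orientation; vel is the mean speed in m/s.
- ctrl.movej(angles): joint-space move.
- ctrl.grip(opening, squeeze=None): finger opening in m; squeeze is the grip in N (None keeps the last); returns when the fingers have stopped.
- ctrl.wait(seconds).
- ctrl.solve_ik(position, orientation): joint angles nearest the present ones, or None.
- ctrl.read_state(): the state.
- ctrl.camera(name): name is "scene" or "side" or "wrist"; returns the picture (480x640x3 uint8, blue, green, red); there is no depth.
- ctrl.calibration(name): a dict with "fx", "fy", "cx", "cy" (pixels), "xyz" and "rotation" of the camera in the world. Camera axes: x right, y down, z forward; pixel columns grow to the right and rows downward; lengths in m; the calibration is good to about 2 mm. A picture is of the moment at which its call begins: read the wrist's pose just before it. calibration takes no time and is no camera call; for the wrist camera it gives the pose at the moment of the call.
A pose or a line that the arm cannot do raises ctrl.MotionError and nothing moves.
- ctrl.job_done(): hands the job in, once; it reports no verdict.
The state is a dict: "clock": time; "q": joint angles; "qvel": joint speeds; "joint_torque": joint torques, N m; "tool_pos": TCP position; "tcp_rot": TCP orientation; "wrist_force": force on the tool from outside, world axes, zero at the start; "wrist_torque": the same for the moment, N m; "grip_width": finger opening in m.
Only numpy, scipy, OpenCV 4.12 (cv2) and the standard library are available. Lean on these libraries where they do the work, as an engineer would, in place of code of your own. Each camera call takes 0.05 s, during which the arm holds its last target. There are 200 camera calls.

TASK

Put the two chopping boards away from their sloping drying stands: stand each on its long edge in the slotted rack, the thick board in the wide bay and the thin board in the narrow bay, pressed gently down past the spring keeper until it rests fully on the rack's floor, upright and centred along the bay, and let go. Do not ram the boards against the rack, and leave the tile trivet in the rack and everything else on the counter where it is.

Things in the scene. Friction and masses are not known exactly. Their poses are not given: they have to be found in the camera images.
- thick_board: Larger wooden chopping board, 18 mm thick (x) x 200 mm long (y) x 150 mm tall (z), about 0.4 kg. Origin: middle of its lower long edge. Starts leaning 0.5 rad from upright on a sloping steel stand, foot 30 mm above the counter, top edge towards the robot; the backrest covers the lower 75 mm of its robot-side face, the upper half is free on both faces.
- thin_board: Smaller wooden chopping board, 10 mm thick (its x) x 160 mm long (its y) x 130 mm tall (its z), about 0.16 kg. Origin: middle of its lower long edge face. It starts leaning on a similar stand in the same way.
- rack: Fixed rack: dark wooden base 155 (x) x 220 (y) x 12 mm, upright steel walls to 87 mm above the counter with flared lips to 100 mm; slots run along its y. Origin: underside, base from x = -92 to +62 mm. Along +x: narrow bay, slot with the trivet, wide bay. Each board bay has a fixed wall on its +x side and a spring keeper on its -x side; a board rests on the base.
- keeper_narrow (a joint): Grey spring keeper on the -x side of the narrow bay, facing a fixed steel wall: 100 mm long, 69 mm high. Its sloping upper two thirds leaves a mouth 17 mm wide; lower down the gap is only 5 mm, so the 10 mm board must be pressed down (about 5 to 15 N), pushes it back and is then held against the wall. Value: how far it is pushed back, 0 to 0.009 m.
- keeper_wide (a joint): Grey spring keeper on the -x side of the wide bay, facing a fixed steel wall: 100 mm long, 69 mm high. Its sloping upper two thirds leaves a mouth 25 mm wide; lower down the gap is only 13 mm, so the 18 mm board must be pressed down (about 5 to 15 N), pushes it back and is then held against the wall. Value: how far it is pushed back, 0 to 0.009 m.
- bay_narrow (a point): Floor of the narrow bay (12 mm above the counter): where the origin of the thin board belongs, against the fixed wall 5 mm to its +x. Axes as the rack.
- bay_wide (a point): Floor of the wide bay (12 mm above the counter): where the origin of the thick board belongs, against the fixed wall 9 mm to its +x. Axes as the rack.
- trivet: Square terracotta tile trivet, 85 x 85 x 10 mm, standing loosely in the rack's middle slot, top 97 mm above the counter; leave it. Origin: middle of its lower edge.
- mug: White mug, 90 mm tall, bystander. Origin: centre of its underside.
- jar: Amber glass jar, 90 mm tall, bystander. Origin: centre of its underside.
- bowl: White bowl, 130 mm wide, 55 mm tall, bystander. Origin: centre of its underside.
- spoon: Steel spoon, 220 mm long, lying, bystander. Origin: centre of its underside.
- pepper: Dark wooden pepper mill, 130 mm tall, bystander. Origin: centre of its underside.
Not all that is in view belongs to the job. What is shaped like the thin_board but purple is not meant.

How it is judged:
By the outcome, as a careful person would: the job done as asked, in the order asked, and still so for the second after the job is handed in, with the robot touching nothing.
It also fails if it takes over 72 s, if anything falls off the work surface, if the arm or the gripper's body presses on something with over 40 N, if the wrist force passes 120 N, or if a joint passes its speed limit or range.

## Working session

There is one attempt and no reset: what is moved stays moved. The work goes in short steps, each a Python script; the robot and the scene stay as the last script left them, time stands still between calls to the robot, and variables do not carry over. Pictures are saved under pics/ and viewed, about 8 in all and at most 12, crops included, and the job is handed in when it is done.

```bash
mkdir -p pics; ls; python3 - <<'E'
from cell import ctrl
import cv2,numpy as np
for n in ("scene","side"):
    im=ctrl.camera(n); cv2.imwrite(f"pics/{n}0.png",im)
    c=ctrl.calibration(n); print(n,{k:np.round(v,4).tolist() for k,v in c.items()})
c=ctrl.calibration("wrist"); print({k:np.round(v,4).tolist() for k,v in c.items()})
s=ctrl.read_state(); print(s["clock"],s["tool_pos"],s["tcp_rot"],s["wrist_force"],ctrl.tcp_to_grasp)
E
```

```text
pics
scene {'fx': 574.2612, 'fy': 574.2612, 'cx': 311.1278, 'cy': 249.5457, 'xyz': [1.0961, -0.7014, 0.9666], 'rotation': [-2.2579, -0.7932, 0.3211]}
side {'fx': 485.0736, 'fy': 485.0736, 'cx': 322.3559, 'cy': 245.5289, 'xyz': [-0.26, -0.7227, 0.7886], 'rotation': [-2.0086, 0.9322, -0.4567]}
{'fx': 421.1323, 'fy': 421.1323, 'cx': 315.5368, 'cy': 242.3569, 'xyz': [0.6747, 0.0694, 0.3823], 'rotation': [2.884, 0.0004, -0.0019]}
0.1 [6.74474829e-01 2.43012463e-05 2.21608948e-01] [-6.72890199e-05  1.57251826e+00 -1.21161519e-05] [-0.54109011  0.44832714  0.08941717] 0.0187
```

View pics/scene0.png

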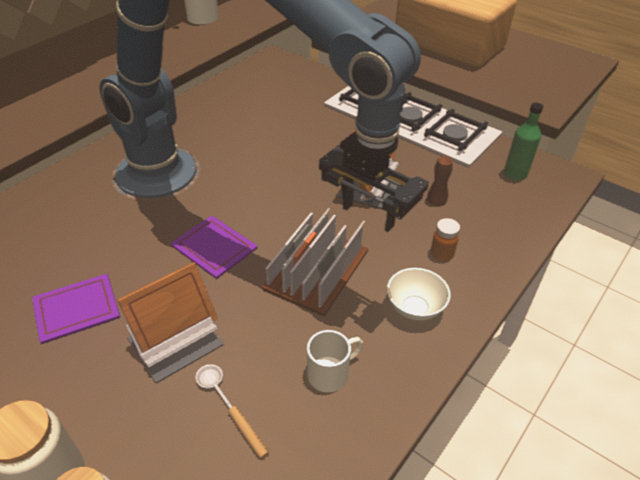

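View pics/side0.png

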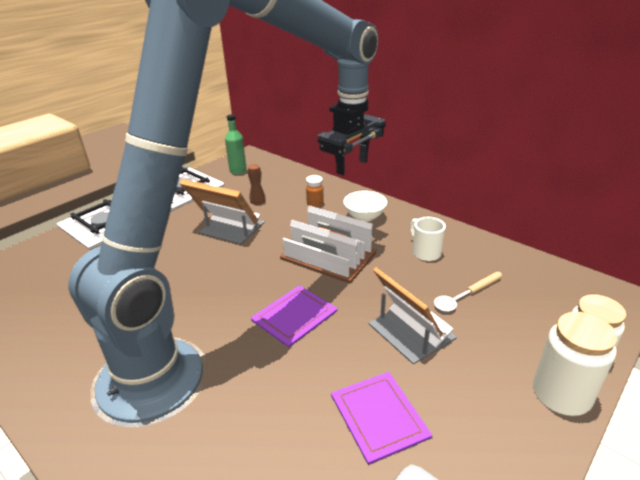

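Scene view: wooden board A on its stand at (168,308). Rack at (317,260), with the orange trivet at (305,247). The purple decoys lie flat at (215,245) and (76,306). Side view: A at (410,305), and a second wooden board B at (220,205), which the gripper hides in the scene view. Next I'll find rough positions and look with the wrist camera.

```bash
cat > h.py <<'E'
from cell import ctrl
import cv2,numpy as np
from scipy.spatial.transform import Rotation as R
def ray(c,uv):
    uv=np.atleast_2d(np.array(uv,float))
    d=np.c_[(uv[:,0]-c["cx"])/c["fx"],(uv[:,1]-c["cy"])/c["fy"],np.ones(len(uv))]
    return np.array(c["xyz"]),R.from_rotvec(c["rotation"]).apply(d)
def onz(c,uv,z):
    o,d=ray(c,uv); return o+d*((z-o[2])/d[:,2])[:,None]
def proj(c,P):
    p=R.from_rotvec(c["rotation"]).inv().apply(np.atleast_2d(P)-np.array(c["xyz"]))
    return np.c_[c["fx"]*p[:,0]/p[:,2]+c["cx"],c["fy"]*p[:,1]/p[:,2]+c["cy"]]
def tri(cs,uvs):
    A=np.zeros((3,3));b=np.zeros(3)
    for c,uv in zip(cs,uvs):
        o,d=ray(c,uv);d=d[0]/np.linalg.norm(d[0]);M=np.eye(3)-np.outer(d,d);A+=M;b+=M@o
    return np.linalg.solve(A,b)
def shot(n,name):
    c=ctrl.calibration(n);im=ctrl.camera(n);cv2.imwrite(f"pics/{name}.png",im)
    return c,im
E
python3 - <<'E'
from h import *
np.set_printoptions(precision=3,suppress=True)
cs,cd=ctrl.calibration("scene"),ctrl.calibration("side")
print("A top edge scene",onz(cs,[[121,298],[207,268]],.16),"foot",onz(cs,[[140,357],[216,325]],.03))
print("A top edge side",onz(cd,[[377,273],[440,330]],.16))
print("B top side",onz(cd,[[185,183],[255,218]],.16), "foot stand",onz(cd,[[195,227],[258,235]],.0))
print("rack base scene z.012",onz(cs,[[264,287],[325,308],[367,262]],.012),"side",onz(cd,[[283,255],[355,274],[374,255]],.012))
shot("wrist","w0")
E
```

```text
A top edge scene [[ 0.414 -0.399  0.16 ]
 [ 0.482 -0.25   0.16 ]] foot [[ 0.45  -0.42   0.03 ]
 [ 0.51  -0.275  0.03 ]]
A top edge side [[ 0.41  -0.272  0.16 ]
 [ 0.346 -0.458  0.16 ]]
B top side [[0.405 0.39  0.16 ]
 [0.4   0.092 0.16 ]] foot stand [[0.417 0.405 0.   ]
 [0.508 0.221 0.   ]]
rack base scene z.012 [[ 0.507 -0.128  0.012]
 [ 0.646 -0.091  0.012]
 [ 0.639  0.074  0.012]] side [[ 0.471  0.079  0.012]
 [ 0.529 -0.125  0.012]
 [ 0.628 -0.114  0.012]]
```

View pics/w0.png

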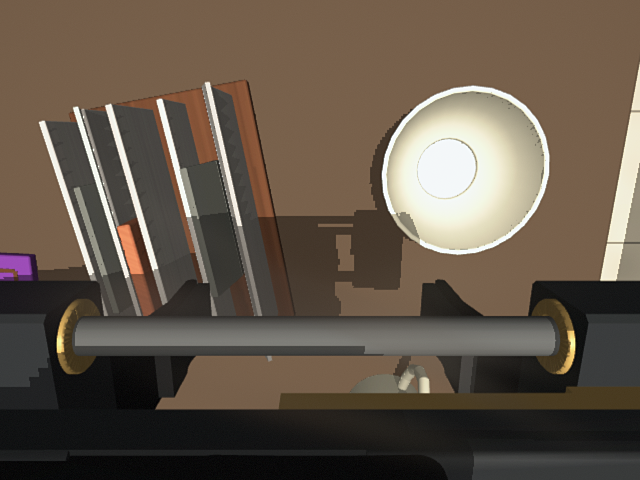

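Wrist view: the rack runs from (42,122) to (270,350), yawed by some degrees, with the trivet in orange at (135,265). The fingers hide the rest. Next I'll take overhead views of both boards and the rack.

```bash
cat >> h.py <<'E'
DOWN=np.array([0,np.pi/2,0])
E
python3 - <<'E'
from h import *
import json
cal={}
for n,p in (("R",(.57,-.09,.38)),("B",(.47,.23,.38)),("A",(.47,-.42,.38))):
    ctrl.movep(p,DOWN); ctrl.wait(.2)
    c,im=shot("wrist","w"+n); cal[n]={k:np.asarray(v).tolist() for k,v in c.items()}
    if n=="A": shot("scene","scene1"); shot("side","side1")
    print(n,ctrl.read_state()["clock"],np.round(ctrl.read_state()["tool_pos"],4))
json.dump(cal,open("cal.json","w"))
r=lambda n:cv2.imread(f"pics/{n}.png")
cv2.imwrite("pics/AB.png",np.vstack([r("wA")[:295],r("wB")[:295]]))
s=cv2.resize(r("scene1")[60:200,250:470],None,fx=2.9,fy=2.05)[:,:640]
cv2.imwrite("pics/RS.png",np.vstack([r("wR")[:300],s]))
E
```

```text
R 1.25 [ 0.5702 -0.0891  0.3783]
B 2.7667 [0.4706 0.229  0.3799]
A 5.4333 [ 0.4702 -0.4198  0.38  ]Traceback (most recent call last):
  File "<stdin>", line 13, in <module>
    return _nx.concatenate(arrs, 0, dtype=dtype, casting=casting)
           ~~~~~~~~~~~~~~~^^^^^^^^^^^^^^^^^^^^^^^^^^^^^^^^^^^^^^^
ValueError: all the input array dimensions except for the concatenation axis must match exactly, but along dimension 1, the array at index 0 has size 640 and the array at index 1 has size 638
```

View pics/AB.png

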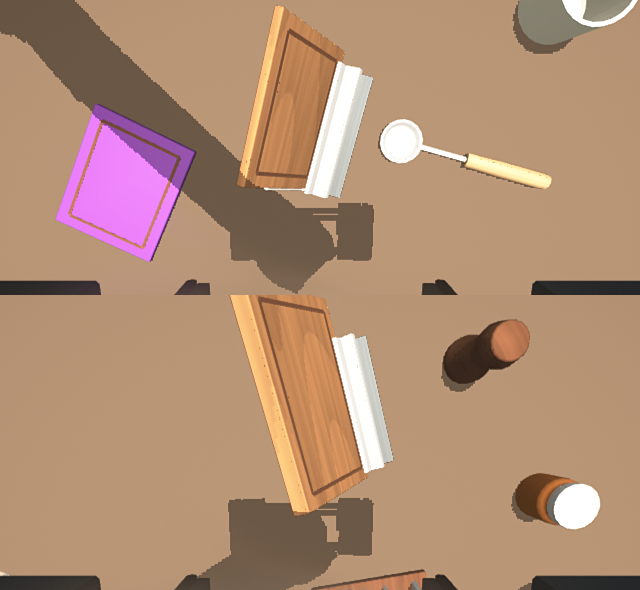

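Wrist views. Top (A): board with top edge (240,185)–(281,7), narrow edge. Bottom (B): board with top edge from (232,295), cut off at the image top, to (305,513), and a thicker edge strip. Candidates: A is the thin board, since it is shorter with the thinner edge. B is the thick one, and the purple flat ones at (125,183) are decoys. I'll confirm with an enlarged crop and look at the rack.

```bash
python3 - <<'E'
import cv2,numpy as np
r=lambda n:cv2.imread(f"pics/{n}.png")
a=cv2.resize(r("wA")[0:220,220:400],None,fx=2.2,fy=2.2,interpolation=cv2.INTER_CUBIC)
b=cv2.resize(r("wB")[0:220,220:400],None,fx=2.2,fy=2.2,interpolation=cv2.INTER_CUBIC)
cv2.imwrite("pics/cAB.png",np.hstack([a,b]))
cv2.imwrite("pics/cR.png",cv2.resize(r("wR")[0:280,180:500],None,fx=2.1,fy=2.1,interpolation=cv2.INTER_CUBIC))
E
```

```text
(no output)
```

View pics/cAB.png

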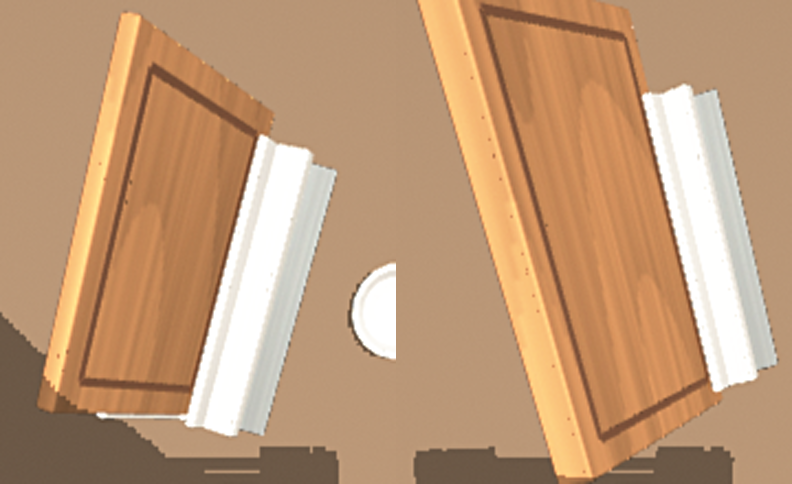

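View pics/cR.png

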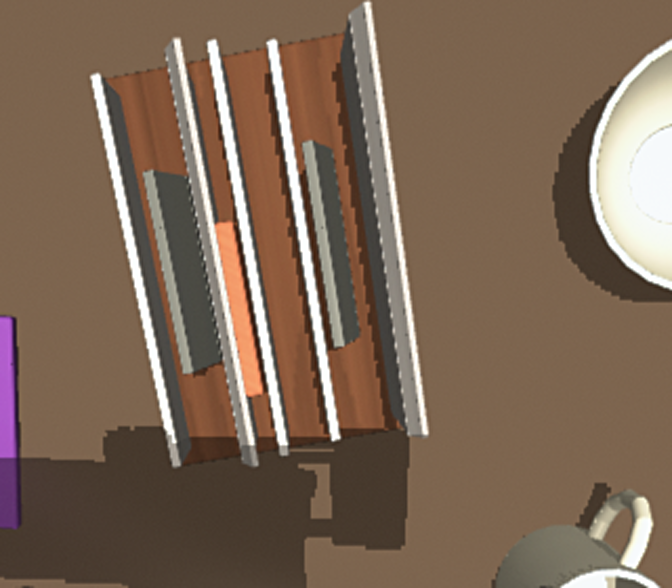

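The crop confirms it: A is the shorter board with the thin edge (thin_board), and B has the thicker edge strip (thick_board). In the rack crop, the fixed-wall bend lines (z=0.087) run about (352,22)–(410,432) for the wide bay and (168,48)–(247,462) for the narrow bay. The keepers' tops are at (320,245) and (170,272). Now I'll move to a better view of B and fit the lines.

```bash
python3 - <<'E'
from h import *
import json
cal=json.load(open("cal.json"))
ctrl.movep((.47,.29,.38),DOWN); ctrl.wait(.2)
c,im=shot("wrist","wB2"); cal["B2"]={k:np.asarray(v).tolist() for k,v in c.items()}
json.dump(cal,open("cal.json","w"))
print(ctrl.read_state()["clock"])
lsd=cv2.createLineSegmentDetector()
for n,x0,x1 in (("R",180,400),("B2",200,420),("A",220,400)):
    g=cv2.cvtColor(cv2.imread(f"pics/w{n}.png"),cv2.COLOR_BGR2GRAY)[:290,x0:x1]
    L=lsd.detect(cv2.resize(g,None,fx=2,fy=2,interpolation=cv2.INTER_CUBIC))[0][:,0]/2
    L=L[np.hypot(L[:,0]-L[:,2],L[:,1]-L[:,3])>(40 if n=="R" else 30)]+[x0,0,x0,0]
    L=L[np.argsort(L[:,0]+L[:,2])]
    print(n);print("\n".join(" ".join(f"{v:.1f}" for v in l) for l in L))
E
```

```text
8.2
R
187.0 216.6 185.2 150.9
187.6 151.0 189.6 217.2
222.9 36.4 256.0 193.9
263.7 209.9 227.3 34.9
236.9 45.2 261.0 163.4
271.5 175.9 252.5 80.4
257.4 129.3 267.0 177.6
270.7 32.1 283.9 104.1
262.3 18.9 298.1 211.0
302.8 221.1 265.4 17.9
278.2 20.1 313.0 215.9
305.1 187.8 287.5 88.6
316.7 211.1 282.8 18.5
286.9 28.4 318.1 206.6
306.8 20.2 337.5 209.6
341.8 208.6 311.5 19.2
323.6 68.3 338.7 165.3
343.9 164.7 328.6 66.0
353.2 1.5 380.9 205.9
383.7 206.1 356.1 0.5
B2
232.0 70.8 269.2 194.2
264.3 123.2 247.6 65.4
262.3 124.0 273.5 162.8
291.2 215.2 264.4 123.4
263.8 83.3 301.2 214.0
298.8 214.9 268.1 107.9
275.9 217.0 295.1 280.8
261.6 78.7 322.9 75.7
323.5 79.3 264.1 83.4
309.9 279.8 291.7 217.6
312.3 262.0 299.2 217.0
301.8 216.5 313.5 257.2
354.5 203.5 323.6 79.8
331.7 103.2 356.7 203.6
381.2 214.9 352.4 98.9
A
275.1 6.0 239.5 170.5
246.3 177.0 284.0 6.5
255.4 171.7 287.2 30.5
289.1 33.6 258.0 171.1
305.4 178.3 256.0 175.2
257.9 171.3 305.4 174.9
303.4 188.2 269.1 188.0
334.3 62.2 289.7 33.8
289.2 27.9 336.6 59.3
308.4 191.7 323.6 132.7
295.3 207.7 337.2 207.7
306.1 174.6 335.1 62.1
337.7 60.4 304.9 187.6
345.2 66.7 312.3 192.2
324.7 128.4 336.8 82.1
327.0 197.0 352.0 100.9
```

View pics/wB2.png

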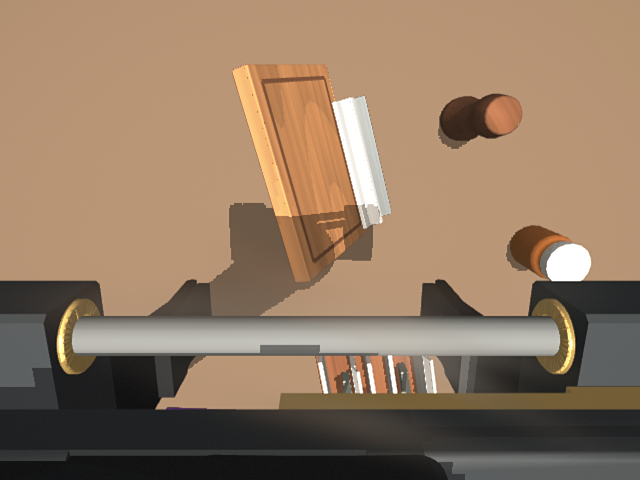

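B2: thick board top edge strip with corners about (233,70), (247,66), (295,281) and (310,280), now fully visible. Next I'll compute the poses.

```bash
python3 - <<'E'
from h import *
import json
np.set_printoptions(precision=4,suppress=True,linewidth=150)
cal=json.load(open("cal.json")); cR=cal["R"]
g=cv2.cvtColor(cv2.imread("pics/wR.png"),cv2.COLOR_BGR2GRAY)
for r,a,b in ((40,254,274),(60,258,278),(180,281,301),(40,344,366),(100,352,374),(180,362,384)): print(r,a,g[r,a:b])
# rack frame from wall-top direction
def line(l,z): return onz(cR,np.reshape(l,(2,2)),z)
P=line([302.8,221.1,265.4,17.9],.1); yaws=[]
for nm,l,z in (("backL",[222.9,36.4,256,193.9],.1),("backR",[227.3,34.9,263.7,209.9],.1),("nLipL",[262.3,18.9,298.1,211],.1),("nLipR",[265.4,17.9,302.8,221.1],.1),("trivL",[278.2,20.1,313,215.9],.1),("trivR",[282.8,18.5,316.7,211.1],.1),("wbackL",[306.8,20.2,337.5,209.6],.1),("wbackR",[311.5,19.2,341.8,208.6],.1),("kwL",[323.6,68.3,338.7,165.3],.081),("kwR",[328.6,66,343.9,164.7],.081),("wLipL",[353.2,1.5,380.9,205.9],.1),("wLipR",[356.1,.5,383.7,206.1],.1),("knL",[251.4,82,269.5,177.6],.081),("knR",[257.4,129.3,267,177.6],.081)):
    Q=line(l,z); d=Q[0]-Q[1]; y=np.arctan2(-d[0],d[1]); yaws.append(y); print(nm,Q[:,:2].ravel(),"yaw",y)
yw=np.median(yaws[:12]); print("yaw",yw); n=np.array([np.cos(yw),np.sin(yw)]);t=np.array([-np.sin(yw),np.cos(yw)])
for nm,l,z in (("backR",[227.3,34.9,263.7,209.9],.1),("nLipL",[262.3,18.9,298.1,211],.1),("trivL",[278.2,20.1,313,215.9],.1),("trivR",[282.8,18.5,316.7,211.1],.1),("wbackL",[306.8,20.2,337.5,209.6],.1),("wbackR",[311.5,19.2,341.8,208.6],.1),("kwR",[328.6,66,343.9,164.7],.081),("wLipL",[353.2,1.5,380.9,205.9],.1),("wLipR",[356.1,.5,383.7,206.1],.1),("knL",[251.4,82,269.5,177.6],.081),("knR",[257.4,129.3,267,177.6],.081)):
    Q=line(l,z)[:,:2]; print(nm,"n",Q@n,"t",Q@t)
print("base back edge t",onz(cR,[[231,36],[340,16.5]],.012)[:,:2]@t,"front",onz(cR,[[270,221],[300,217],[369,206]],.012)[:,:2]@t)
for nm,c,H,T,rb,fr in (("thick",cal["B2"],.15,.018,[[233,70],[295,281]],[[247.5,65.5],[310,280]]),("thin",cal["A"],.13,.010,[[276,6],[238.5,184]],[[284.5,6.5],[246.5,186]])):
    zc=.03+H*np.cos(.5); s=T/2*np.sin(.5)
    a=onz(c,rb,zc-s);b=onz(c,fr,zc+s)
    for q in (a,b): d=q[0]-q[1]; print(nm,q[:,:2].ravel(),"len",np.hypot(*d[:2]),"yaw",np.arctan2(-d[0],d[1]))
    d=(a+b)[0]-(a+b)[1]; d/=np.linalg.norm(d); sep=(b-a).mean(0)[:2]@[d[1],-d[0]]; print("sep",sep,"expect",T*np.cos(.5),"top centre",(a+b).mean(0)/2)
E
```

```text
40 254 [ 93  95  95  95  93  91  89 111 133 130 128 130 190 245 246 185  80  64  78  97]
60 258 [ 94  96  94  92  93  90  97 149 136 132 127 104 199 246 250 172  78  67  91  96]
180 281 [ 87  91  93  96  98  95  99 156 142 136 133 165 249 247 190 174 177 177 176 177]
40 344 [ 64  65  65  66  66  62  65 136 135 130 129 131 131 129 162 246 246 196 108 100 104 105]
100 352 [ 60  65  65  66  68  62  83 196 142 131 135 132 131 126 144 248 247 190 106 100 104 106]
180 362 [ 49  54  65  67  65  65  62  68 129 139 140 141 139 130 107 165 250 251 191 109 102 105]
backL [ 0.4806  0.0683  0.5071 -0.0826] yaw 0.17386874166847974
backR [ 0.4849  0.0696  0.5147 -0.0995] yaw 0.1743358656830069
nLipL [ 0.5187  0.0835  0.551  -0.1006] yaw 0.17359075876635396
nLipR [ 0.5217  0.0844  0.5559 -0.1115] yaw 0.17304316530076108
trivL [ 0.5337  0.0825  0.5668 -0.1058] yaw 0.17352907115292487
trivR [ 0.5381  0.0839  0.5707 -0.1007] yaw 0.17454368267162254
wbackL [ 0.5608  0.0824  0.5926 -0.099 ] yaw 0.17351505425219257
wbackR [ 0.5652  0.0833  0.5971 -0.0979] yaw 0.17409803020637188
kwL [ 0.5773  0.0426  0.59
[... 736 characters left out ...]
615  0.6151] t [-0.0072 -0.2046]
knL n [0.5011 0.5001] t [-0.0581 -0.1564]
knR n [0.4975 0.4974] t [-0.1048 -0.156 ]
base back edge t [0.0034 0.002 ] front [-0.2163 -0.2177 -0.2187]
thick [0.4005 0.4094 0.4506 0.2194] len 0.19652066594320167 yaw 0.25785771508077365
thick [0.4142 0.4117 0.4652 0.2235] len 0.19500342729092512 yaw 0.26432285885005374
sep 0.01452901459174489 expect 0.01579648611402671 top centre [0.4326 0.316  0.1616]
thin [ 0.4367 -0.2465  0.3978 -0.3981] len 0.15653139910291144 yaw -0.25087231307051255
thin [ 0.4442 -0.2481  0.4061 -0.3994] len 0.15603395409307766 yaw -0.24706220604208431
sep 0.008028114724136561 expect 0.008775825618903728 top centre [ 0.4212 -0.323   0.1441]
```

```bash
python3 - <<'E'
from h import *
import json
np.set_printoptions(precision=4,suppress=True,linewidth=150)
cal=json.load(open("cal.json")); cR=cal["R"]; yw=.1738
n=np.array([np.cos(yw),np.sin(yw)])
print("n wall", onz(cR,[[260.7,40],[264.6,60],[287.6,180]],.087)[:,:2]@n, onz(cR,[[350.7,40],[358.3,100],[369.6,180]],.087)[:,:2]@n)
out=[]
for k,(cam,f) in enumerate((("scene","scene0"),("side","side0"))):
    c=ctrl.calibration(cam); im=cv2.imread(f"pics/{f}.png")
    crop=(100,250,130,110) if k==0 else (355,250,110,110)
    x,y,w,h=crop; s=400/w; big=cv2.resize(im[y:y+h,x:x+w],None,fx=s,fy=s,interpolation=cv2.INTER_CUBIC)
    for z0,col in ((.1465,(0,255,0)),(.1385,(255,0,0))):
        uv=onz(cal["A"],[[284.5,6.5],[246.5,186]],z0)
        for p in proj(c,uv): cv2.drawMarker(big,tuple(int(v) for v in (p-[x,y]+.5)*s),col,cv2.MARKER_CROSS,12,1)
    out.append(big[:338])
cv2.imwrite("pics/chkA.png",np.hstack(out))
E
```

```text
n wall [0.519  0.5191 0.5194] [0.6063 0.6055 0.6056]
```

View pics/chkA.png

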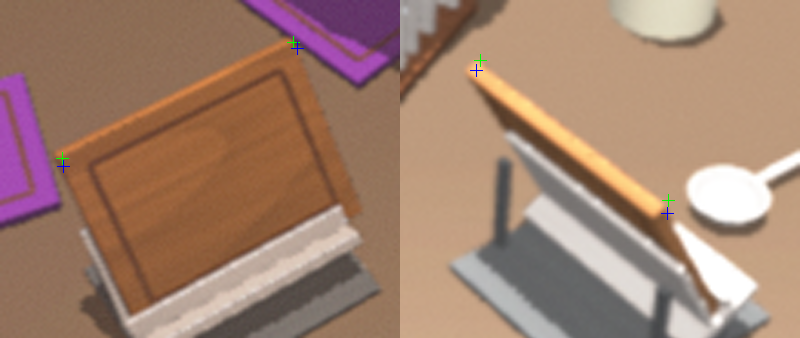

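Scene and side views: the predicted top-edge corners match, at about (62,160), (294,44) | (480,64), (667,206). That puts the true height 2–3 mm below my assumption, so I'll use −2 mm. Grasping the thick board now.

```bash
cat >> h.py <<'E'
YW=.1738; N=np.array([np.cos(YW),np.sin(YW)]); T=np.array([-np.sin(YW),np.cos(YW)])
def bay(n,t=-.1068): return n*N+t*T
BAY={"thick":bay(.5968),"thin":bay(.5142)}
def att(yaw,lean=0.):
    M=(R.from_euler("z",yaw)*R.from_euler("y",-lean)).as_matrix()
    return R.from_matrix(np.c_[-M[:,2],M[:,1],M[:,0]]).as_rotvec(),M[:,2]
def st(msg=""):
    s=ctrl.read_state(); print(msg,"t%.2f"%s["clock"],np.round(s["tool_pos"],4),"F",np.round(s["wrist_force"],1),"M",np.round(s["wrist_torque"],2),"w%.4f"%s["grip_width"]); return s
def pick(top,yaw,g,squeeze):
    top=np.array(top); a,bz=att(yaw,.5); tcp=top-(g+ctrl.tcp_to_grasp)*bz
    ctrl.grip(.06)
    ctrl.movep(tcp+.09*bz,a); st("pre")
    ctrl.move_l(tcp,vel=.12); st("at")
    ctrl.grip(0,squeeze); st("grip")
    ctrl.move_l(tcp+.07*bz,vel=.1); st("out")
E
python3 - <<'E'
from h import *
pick((.4326,.316,.1595),.261,.028,40)
p=ctrl.read_state()["tool_pos"]; ctrl.move_l([p[0],p[1],.28]); st()
shot("scene","s2"); shot("side","d2")
b=[cv2.imread(f"pics/{f}.png") for f in ("s2","d2")]
cv2.imwrite("pics/p2.png",cv2.resize(np.hstack([b[0][0:360,150:550],b[1][0:360,150:550]]),None,fx=1,fy=1))
E
```

```text
pre t9.81 [0.414  0.3115 0.199 ] F [ 0.3 -0.2  0.5] M [-0.09  0.47  0.04] w0.0601
at t10.71 [0.4549 0.3222 0.1192] F [-0.9  0.3  1.6] M [-0.2   0.46  0.01] w0.0599
grip t11.49 [0.4542 0.3218 0.1185] F [-0.8 -1.1  1. ] M [-0.13  0.6   0.05] w0.0179
out t12.34 [0.4219 0.3129 0.1795] F [ 0.5 -0.1 -2.8] M [-0.2   0.43  0.11] w0.0178
 t13.16 [0.4211 0.3119 0.2779] F [-0.5  0.2 -4.7] M [-0.27  1.1  -0.  ] w0.0175
```

View pics/p2.png

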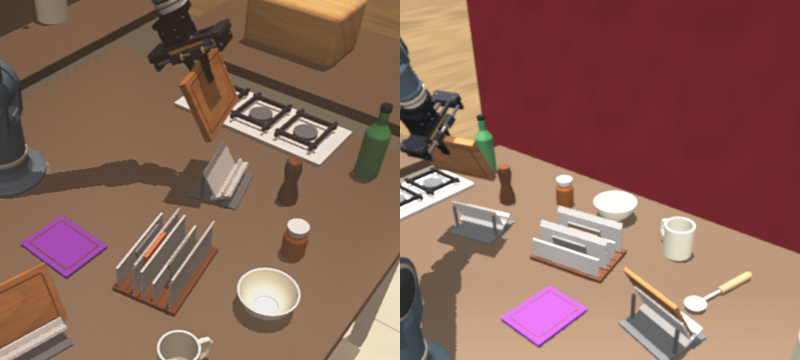

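The thick board is held (width 17.5 mm) and clear of its stand at (215,95), and the other objects haven't moved. Carrying it to the wide bay and inserting it with force-watched steps.

```bash
cat >> h.py <<'E'
def over(which,dn,z):
    a,_=att(YW); p=BAY[which]+dn*N
    ctrl.movep([*p,z],a); ctrl.wait(.3)
    return st("over")
def down(which,dn,z0,z1,step,lim,F0,vel=.04):
    p=BAY[which]+dn*N; z=z0
    while z>z1+1e-6:
        z=max(z-step,z1); ctrl.move_l([*p,z],vel=vel); s=ctrl.read_state(); f=s["wrist_force"]-F0
        print("z%.4f act%.4f dF %s"%(z,s["tool_pos"][2],np.round(f,1)), "dn %.4f"%(s["tool_pos"][:2]@N-p@N))
        if f[2]>lim or np.hypot(*f[:2])>30: print("STOP"); break
    return z
E
python3 - <<'E'
from h import *
s=over("thick",-.0015,.26); F0=s["wrist_force"]
c,im=shot("side","d3"); cs,im2=shot("scene","s3")
cv2.imwrite("pics/p3.png",np.hstack([im2[60:360,150:550],im[60:360,230:630]]))
z=down("thick",-.0015,.26,.17,.03,8,F0,.1)
st()
E
```

```text
over t14.93 [ 0.6046 -0.0014  0.2602] F [ 0.2 -0.5 -3.6] M [-0.01 -0.02 -0.02] w0.0180
z0.2300 act0.2297 dF [-0.3 -0.2 -1.6] dn -0.0001
z0.2000 act0.2002 dF [-0.4  0.9 -1.1] dn 0.0002
z0.1700 act0.1789 dF [-11.7  -1.   38.2] dn 0.0020
STOP
 t16.38 [ 0.607  -0.0031  0.1789] F [-11.5  -1.4  34.6] M [-0.41  3.33  0.06] w0.0176
```

View pics/p3.png

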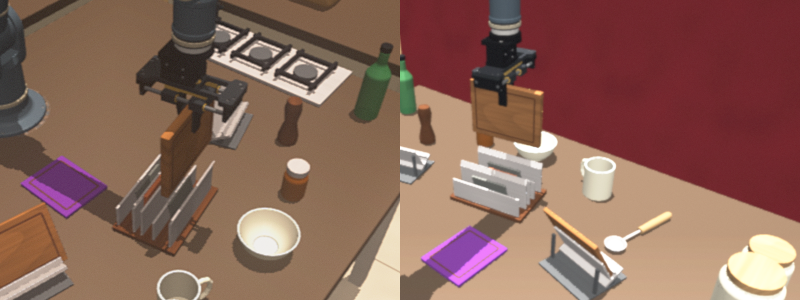

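Contact came at 38 N with the board's foot near z=0.076, at the keeper mouth, so something is off by a few mm. The image shows the board upright over the wide bay at (185,150). I'll back off and measure how the board sits in the hand.

```bash
python3 - <<'E'
from h import *
p=BAY["thick"]-.0015*N
ctrl.move_l([*p,.212],vel=.08); ctrl.wait(.3); s=st()
cs,ims=shot("scene","s4"); cd,imd=shot("side","d4"); cw,imw=shot("wrist","w4")
rot=R.from_rotvec(s["tcp_rot"]); P0=np.array(s["tool_pos"])
def pt(x,y,z): # board coords from bottom, upright
    return P0+np.r_[x*N+y*T,z-.1033]
def crop(im,c,x,y,w,h,s,marks):
    b=cv2.resize(im[y:y+h,x:x+w],None,fx=s,fy=s,interpolation=cv2.INTER_CUBIC)
    for P,col in marks:
        u=(proj(c,P)[0]-[x,y]+.5)*s; cv2.drawMarker(b,tuple(int(v) for v in u),col,cv2.MARKER_CROSS,10,1)
    return b
G=(0,255,0)
m=[(pt(i*.009,j*.1,k),G) for i in(-1,1) for j in(-1,1) for k in(0,.15)]
m+=[(np.r_[BAY["thick"]+.009*N+j*.1*T,.087],(255,0,255)) for j in(-1,1)]+[(np.r_[BAY["thick"]-.016*N+j*.05*T,.081],(255,255,0)) for j in(-1,1)]
u=proj(cs,P0)[0]; v=proj(cd,P0)[0]; print(u,v)
A=crop(ims,cs,int(u[0])-60,int(u[1])-35,100,150,4,m)
B=crop(imd,cd,int(v[0])-65,int(v[1])-50,133,100,3,m); C=cv2.resize(imw,(400,300))
cv2.imwrite("pics/p4.png",np.hstack([A[:600],np.vstack([B[:300,:400] if B.shape[1]>=400 else cv2.resize(B,(400,300)),C])]))
# wrist view: project too
print("wrist proj",np.round(proj(cw,np.array([P for P,_ in m])),1).tolist())
E
```

```text
t17.36 [ 0.6046 -0.0023  0.2115] F [ 0.9  0.3 -3.5] M [-0.02 -0.01 -0.02] w0.0176
[337.71981047 207.09385961] [336.36582948 180.59081645]
wrist proj [[302.7, 378.4], [290.5, 611.6], [300.0, 77.6], [278.1, 1.5], [328.0, 378.4], [339.8, 611.6], [330.6, 77.6], [351.9, 1.5], [329.5, 362.6], [332.2, 81.7], [296.1, 298.0], [294.4, 160.9]]
```

View pics/p4.png

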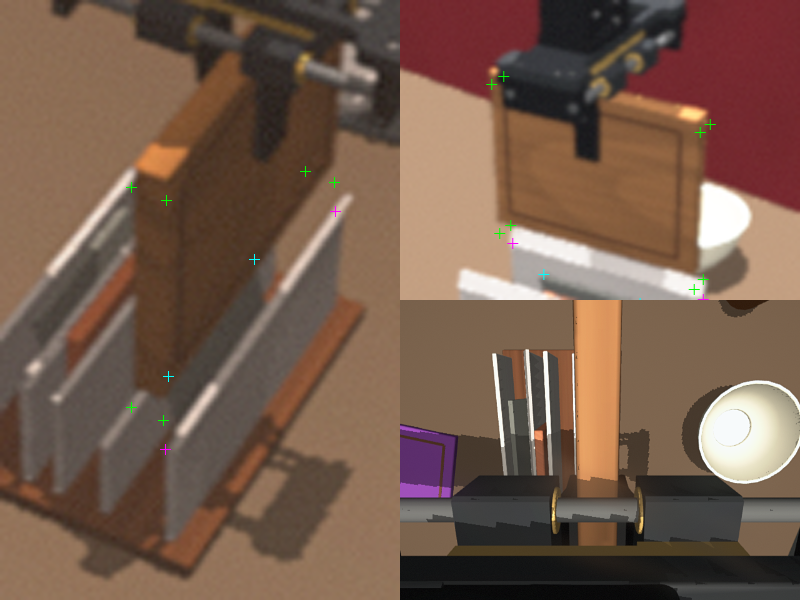

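Scene crop: the board's top corner is at (137,158) against a predicted (131,187), and its foot at (135,385) against (131,407). So it sits about 7 mm higher in the grip than assumed, with no visible tilt. Contact was therefore right at the mouth or lip, and the −x force points to the fixed-wall side. I'll aim for the middle of the mouth and take small steps.

```bash
python3 - <<'E'
from h import *
dn=-.0035; p=BAY["thick"]+dn*N
ctrl.move_l([*p,.205],vel=.08); ctrl.wait(.2); s=st(); F0=s["wrist_force"]
z=down("thick",dn,.205,.185,.01,8,F0,.05)
z=down("thick",dn,z,.165,.003,10,F0,.03)
st()
E
```

```text
t17.96 [ 0.603  -0.0026  0.2051] F [ 0.1 -0.7 -3.2] M [ 0.01 -0.03  0.01] w0.0177
z0.1950 act0.1943 dF [-0.1  0.7 -0.7] dn -0.0005
z0.1850 act0.1844 dF [-0.6  0.1 -1.5] dn -0.0004
z0.1820 act0.1819 dF [-0.3  0.4 -1.7] dn -0.0001
z0.1790 act0.1788 dF [-0.6  1.  -1.1] dn -0.0002
z0.1760 act0.1757 dF [-0.8  0.7 -1.9] dn -0.0002
z0.1730 act0.1727 dF [ 0.8  0.7 -1.2] dn -0.0002
z0.1700 act0.1697 dF [ 0.4  1.4 -1.4] dn -0.0002
z0.1670 act0.1667 dF [-0.   0.3 -1.2] dn -0.0002
z0.1650 act0.1649 dF [-0.5  0.3 -2.2] dn -0.0001
 t20.41 [ 0.6027 -0.0026  0.1649] F [-0.4 -0.4 -5.3] M [ 0.03 -0.    0.  ] w0.0177
```

It's into the mouth freely. Continuing down while drifting to the wall.

```bash
cat >> h.py <<'E'
def press(which,zs,dns,lim,F0,vel=.03):
    for z,dn in zip(zs,dns):
        p=BAY[which]+dn*N; ctrl.move_l([*p,z],vel=vel); s=ctrl.read_state(); f=s["wrist_force"]-F0
        print("z%.4f act%.4f Fn %.1f Fz %.1f dn %.4f"%(z,s["tool_pos"][2],f[:2]@N,f[2],s["tool_pos"][:2]@N-BAY[which]@N))
        if f[2]>lim or abs(f[:2]@N)>30: print("STOP"); break
    return z
E
python3 - <<'E'
from h import *
F0=np.array([-.4,-.4,-5.])
zs=np.arange(.161,.1005,-.004); dns=np.interp(zs,[.13,.165],[-.001,-.0035])
press("thick",zs,dns,19,F0); st()
E
```

```text
z0.1610 act0.1608 Fn 1.5 Fz 0.6 dn -0.0031
z0.1570 act0.1570 Fn 2.8 Fz -0.5 dn -0.0023
z0.1530 act0.1530 Fn 2.7 Fz 0.4 dn -0.0021
z0.1490 act0.1489 Fn 3.5 Fz 1.5 dn -0.0021
z0.1450 act0.1448 Fn 3.3 Fz 1.1 dn -0.0020
z0.1410 act0.1407 Fn 4.0 Fz 0.9 dn -0.0019
z0.1370 act0.1367 Fn 3.8 Fz 1.0 dn -0.0016
z0.1330 act0.1327 Fn 3.4 Fz 1.7 dn -0.0013
z0.1290 act0.1287 Fn 4.4 Fz 1.7 dn -0.0011
z0.1250 act0.1242 Fn 4.6 Fz -0.1 dn -0.0015
z0.1210 act0.1204 Fn 4.6 Fz -0.9 dn -0.0014
z0.1170 act0.1166 Fn 5.1 Fz -1.0 dn -0.0013
z0.1130 act0.1126 Fn 4.4 Fz -0.0 dn -0.0012
z0.1090 act0.1086 Fn 5.2 Fz 0.0 dn -0.0012
z0.1050 act0.1046 Fn 4.9 Fz -0.8 dn -0.0013
z0.1010 act0.1042 Fn -1.5 Fz 20.8 dn -0.0009
STOP
 t24.94 [ 0.6054 -0.0021  0.1042] F [-2.2  1.2 15.8] M [-0.06  0.66 -0.04] w0.0180
```

Floor reached at TCP z≈0.1044. Relaxing, releasing and checking from above.

```bash
python3 - <<'E'
from h import *
p=BAY["thick"]-.001*N
ctrl.move_l([*p,.1045],vel=.03); st("relax")
ctrl.grip(.034); st("open")
ctrl.move_l([*p,.26],vel=.2)
q=bay(.5968,-.1068-.06)
ctrl.movep([*q,.40],att(YW)[0]); ctrl.wait(.2); st("look")
c,im=shot("wrist","w5"); import json; cal=json.load(open("cal.json"));cal["5"]={k:np.asarray(v).tolist() for k,v in c.items()};json.dump(cal,open("cal.json","w"))
lsd=cv2.createLineSegmentDetector()
u=proj(c,[np.r_[BAY["thick"]+i*.009*N+j*.1*T,.162] for i in(-1,1) for j in(-1,1)]); print("expected",np.round(u,1).tolist())
hsv=cv2.cvtColor(im,cv2.COLOR_BGR2HSV); m=cv2.inRange(hsv,(5,80,150),(22,200,255))[:285]
n,l,s,ce=cv2.connectedComponentsWithStats(m)
for i in range(1,n):
    if s[i,4]>400: print(s[i],cv2.minAreaRect(np.argwhere(l==i)[:,::-1].astype(np.float32)))
E
```

```text
relax t25.21 [ 0.6056 -0.002   0.1047] F [ 3.8  0.8 -2.1] M [ 0.19 -1.22  0.05] w0.0181
open t25.83 [ 0.6051 -0.0022  0.1044] F [-0.4  1.1  0.1] M [ 0.   -0.02  0.04] w0.0338
look t27.62 [ 0.6161 -0.0601  0.3978] F [0.2 1.  0.2] M [ 0.02 -0.04  0.01] w0.0336
expected [[307.4, 248.5], [306.7, 23.6], [325.9, 248.6], [327.7, 23.6]]
[ 308   25   20  188 3479] ((317.5, 118.5), (187.0, 19.0), 90.0)
[252 123  11  79 658] ((257.3423156738281, 162.00552368164062), (78.26761627197266, 8.433406829833984), 87.99044799804688)
```

The thick board's top measures x 308–327 px against an expected 307–328, top end at row 25 against 23.6 (about 1 mm), and yaw aligned. Now the thin board.

```bash
python3 - <<'E'
from h import *
a,_=att(YW)
pick((.4212,-.323,.1425),-.249,.013,40)
p=ctrl.read_state()["tool_pos"]; ctrl.move_l([p[0],p[1],.28],vel=.2)
if ctrl.read_state()["grip_width"]<.007: raise SystemExit("no board")
dn=-.0035; s=over("thin",dn,.27)
cs,ims=shot("scene","s6"); cd,imd=shot("side","d6")
ctrl.move_l([*(BAY["thin"]+dn*N),.205],vel=.12); ctrl.wait(.2); s=st(); F0=s["wrist_force"]
z=press("thin",np.arange(.200,.1595,-.004),[dn]*20,6,F0)
st()
E
```

```text
pre t29.91 [ 0.3956 -0.3162  0.1946] F [ 0.3 -0.6 -0.5] M [0.12 0.56 0.01] w0.0601
at t31.23 [ 0.4361 -0.3269  0.1148] F [ 0.7 -0.3  0.3] M [0.14 0.59 0.  ] w0.0602
grip t32.12 [ 0.4357 -0.3267  0.1145] F [-1.   0.5  0.1] M [ 0.26  0.81 -0.04] w0.0095
out t32.97 [ 0.4034 -0.3181  0.1757] F [-0.6 -0.2 -2.5] M [0.16 0.73 0.01] w0.0099
over t35.17 [ 0.5213 -0.0178  0.2702] F [ 0.4  0.7 -1.6] M [ 0.01 -0.02  0.01] w0.0099
 t36.16 [ 0.5221 -0.0168  0.2059] F [-1.   0.1 -2. ] M [-0.01 -0.02 -0.03] w0.0102
z0.2000 act0.1998 Fn 1.3 Fz 1.5 dn -0.0037
z0.1960 act0.1957 Fn 1.4 Fz 1.0 dn -0.0037
z0.1920 act0.1917 Fn 0.3 Fz -0.0 dn -0.0037
z0.1880 act0.1878 Fn 1.6 Fz 1.5 dn -0.0037
z0.1840 act0.1837 Fn 0.2 Fz 0.3 dn -0.0037
z0.1800 act0.1797 Fn 1.9 Fz 1.2 dn -0.0037
z0.1760 act0.1757 Fn 1.1 Fz 0.4 dn -0.0037
z0.1720 act0.1717 Fn 1.3 Fz -0.0 dn -0.0037
z0.1680 act0.1678 Fn 1.6 Fz 1.1 dn -0.0037
z0.1640 act0.1639 Fn 2.2 Fz 0.1 dn -0.0033
z0.1600 act0.1601 Fn 3.7 Fz -0.8 dn -0.0028
 t39.31 [ 0.5222 -0.0167  0.1601] F [ 2.6  1.  -2.8] M [ 0.13 -0.73 -0.03] w0.0096
```

```bash
python3 - <<'E'
from h import *
F0=np.array([-.5,.3,-1.8])
zs=np.r_[np.arange(.156,.1195,-.004),np.arange(.118,.1025,-.002)]; dns=np.interp(zs,[.125,.16],[-.001,-.003])
press("thin",zs,dns,14,F0); st()
E
```

```text
z0.1560 act0.1559 Fn 3.0 Fz -0.1 dn -0.0023
z0.1520 act0.1519 Fn 3.3 Fz 0.8 dn -0.0024
z0.1480 act0.1478 Fn 3.1 Fz 1.3 dn -0.0023
z0.1440 act0.1437 Fn 3.2 Fz 0.4 dn -0.0022
z0.1400 act0.1397 Fn 3.8 Fz 0.5 dn -0.0019
z0.1360 act0.1357 Fn 4.5 Fz 1.8 dn -0.0017
z0.1320 act0.1316 Fn 3.9 Fz 1.3 dn -0.0016
z0.1280 act0.1274 Fn 4.1 Fz -1.5 dn -0.0017
z0.1240 act0.1235 Fn 4.0 Fz -1.3 dn -0.0014
z0.1200 act0.1196 Fn 4.4 Fz -1.4 dn -0.0013
z0.1180 act0.1179 Fn 4.4 Fz 0.3 dn -0.0011
z0.1160 act0.1159 Fn 3.1 Fz 0.4 dn -0.0010
z0.1140 act0.1138 Fn 3.4 Fz 1.8 dn -0.0011
z0.1120 act0.1118 Fn 4.1 Fz 1.4 dn -0.0011
z0.1100 act0.1098 Fn 4.1 Fz 0.3 dn -0.0012
z0.1080 act0.1081 Fn 5.0 Fz 2.0 dn -0.0008
z0.1060 act0.1079 Fn 1.7 Fz 14.9 dn -0.0004
STOP
 t43.89 [ 0.5246 -0.0168  0.1079] F [ 1.5 -1.2 13.1] M [-0.03 -0.29  0.03] w0.0094
```

Floor reached at 0.108 (predicted 0.111). Releasing and doing the final checks.

```bash
python3 - <<'E'
from h import *
p=BAY["thin"]-.0007*N
ctrl.move_l([*p,.1083],vel=.03); st("relax")
ctrl.grip(.026); st("open")
ctrl.move_l([*p,.26],vel=.2)
q=bay(.555,-.1068-.06)
ctrl.movep([*q,.40],att(YW)[0]); ctrl.wait(.3); st("look")
c,im=shot("wrist","w7")
hsv=cv2.cvtColor(im,cv2.COLOR_BGR2HSV)
for k,H,hx,hy in (("thick",.162,.009,.1),("thin",.142,.005,.08)):
    u=proj(c,[np.r_[BAY[k]+i*hx*N+j*hy*T,H] for i in(-1,1) for j in(-1,1)]); print(k,"expected",np.round(u,1).tolist())
    for P in u: cv2.drawMarker(im,tuple(int(round(v)) for v in P),(0,255,0),cv2.MARKER_CROSS,8,1)
ctrl.movep([.50,-.38,.38],DOWN); ctrl.wait(.2)
cs,ims=shot("scene","s7"); cd,imd=shot("side","d7"); st()
a=cv2.resize(im[0:290,200:400],(414,600)); 
def cr(i,c,w,h):
    x,y=proj(c,np.r_[bay(.555),.09])[0].astype(int); return cv2.resize(i[y-h:y+h,x-w:x+w],(386,300),interpolation=cv2.INTER_CUBIC)
cv2.imwrite("pics/p7.png",np.hstack([a,np.vstack([cr(ims,cs,90,70),cr(imd,cd,90,70)])]))
E
```

```text
relax t44.14 [ 0.5242 -0.0164  0.1083] F [ 3.5 -0.5  2.1] M [-0.02 -1.17  0.06] w0.0096
open t44.77 [ 0.524  -0.0164  0.1082] F [-0.5 -0.8 -0.6] M [ 0.02  0.   -0.07] w0.0259
look t46.65 [ 0.575  -0.0678  0.3989] F [ 0.1 -1.  -0.1] M [ 0.02 -0.01 -0.02] w0.0263
thick expected [[349.8, 247.7], [354.8, 23.2], [368.2, 247.7], [375.8, 23.2]]
thin expected [[271.2, 223.3], [266.6, 52.5], [281.0, 223.3], [277.5, 52.6]]
 t48.23 [ 0.5006 -0.3791  0.3801] F [-0.8  0.2  0.2] M [ 0.02  0.02 -0.05] w0.0262
```

View pics/p7.png

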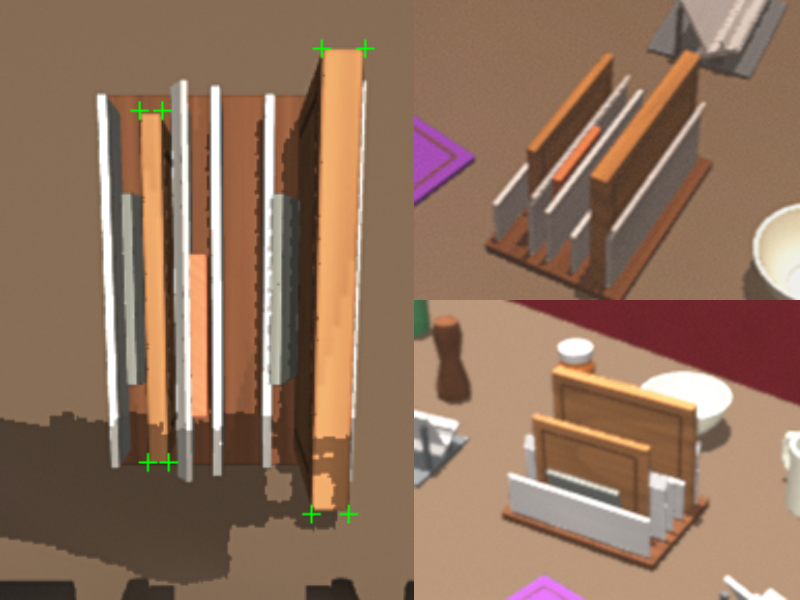

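```bash
python3 -c "
from cell import ctrl
ctrl.job_done(); print(ctrl.read_state()['clock'])"
```

```text
the job is handed in; nothing more can be done
the job is handed in; nothing more can be done
```

Both boards are in the rack and the job is handed in, at about 48 s on the clock. One contact on the way was harder than it should have been.

**Placed:** I put the thick board in the wide bay first, then the thin board in the narrow bay. Each was pressed past its keeper until it met the floor: about 21 N at the thick board's last step and about 15 N at the thin board's. I then eased off and let go.

**Last checks:**
- **Boards:** In the final picture both stand upright on the floor. They are aligned with the bays and centred to about 1–2 mm against the predicted corners.
- **Trivet and other objects:** The trivet is still in its slot, and I saw nothing else disturbed. The trivet's position and the objects outside the last crops were only judged by eye.
- **Robot:** The gripper is clear of everything.

**What went wrong:** On my first try with the thick board, its foot caught at the bay mouth. The wrist force rose to about 38 N, because my descent steps were too coarse and my aim was too close to the fixed wall. I backed off, aimed for the middle of the mouth, and it then went in freely. The thick board ended up about 11 mm higher in the grip than planned, from slipping or a height error. I found its floor by contact force instead of the predicted height. The thin board's floor came 3 mm below prediction.

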